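# Step the seed lamp's window turret round and switch the lamp on

## Robot

A 6-joint arm with a two-finger parallel gripper is mounted at the origin on the work surface; the furniture and walls round the work are solid. World frame = base frame: x ahead of the robot, y to its left, z up, the work surface at z = 0. Lengths are in m, angles in rad, forces in N, time in s.
With the tool pointing down it reaches from about 0.325 to 0.875 m from the base axis. Payload 4.4 kg.
Tool frame: the origin (TCP) lies midway between the tips of the shut fingers; the grasp point (between the pads) lies 19 mm behind it (tcp_to_grasp is the distance from the TCP to the grasp point, in m); y points along the fingers, x is the direction in which the jaws open and shut, and the axes are right-handed (so a half turn about y gives the same grasp; the last joint's range is limited). The gripper opens to 85 mm and grips with 20 to 120 N. Pads are 22 mm wide; open, the fingers measure 114 mm over their backs; the gripper's body (76 mm by 85 mm) begins 54 mm behind the grasp point. The pads swing forward as they close: fully open they stand 13 mm farther back than shut.
Start: joints at [1.115, 0.207, 1.542, -0, 1.393, -0.15], TCP at [0.173, 0.548, 0.21] pointing down, gripper open.
Joint ranges: [-2.73, 2.73], [-0.86, 2.22], [0.23, 2.46], [-1.11, 4.25], [0.08, 2.63], [-2.82, 2.82]. Speed limits (rad/s): [2.79, 2.79, 3.14, 3.14, 3.14, 3.14].

## Interface

Orientations are given as a unit quaternion [w, x, y, z].
In Python, from bench import * gives the robot as it stands.
- The arm moves only by the shell command python3 -m jog 'ROWS' [FORCE]. ROWS is a JSON object of lists of equal length, an entry for each row: "delta_pos": the shift along the world's x, y, z in m, a list of three; "dr": the turn, a rotation vector about the world's x, y, z in rad, a list of three; "grip": the opening, from 0 (shut) to 1 (fully open). A call has 1 to 5 rows; each row shifts and turns the commanded pose from where the row before left it; what a row does not reach is not made up. A row lasts 1/8 s, in which the tool goes at most 62.5 mm and 10.7 degrees, less where a joint would pass 70% of its speed; a pose out of reach is approached as far as the arm can. A call is refused whole if a number of a shift passes 0.0625 or a number of a turn 0.188, either way. A call with a gripper value outside its range is refused whole. The fingers move at their own pace and stop on an object; FORCE is the grip in N (left out, the last holds). Time passes only in rows, so rows that do not move let the fingers close. It gives the time, the measured TCP pose, the force and the opening at its end, in the units of the state.
- get_state(): the state, without advancing time (a new reading comes with each control period).
- get_image(name): name is "side" or "top"; returns (picture, depth): 420x560x3 uint8, red, green, blue; 420x560 float32, m along the optical axis (not along the pixel's ray), 0 where there is no reading.
- camera_params(name): a dict with "intrinsics" (3x3 intrinsics, pixels), "xyz" and "orientation" of the camera in the world. Camera axes: x right, y down, z forward; pixel columns grow to the right and rows downward; lengths in m; the calibration is good to about 2 mm. A picture is of the moment at which its call begins. camera_params takes no time and is no camera call.
- hand_in(): hands the job in, once; it reports no verdict.
The state is a dict: "clock": time; "q": joint angles; "joint_velocities": joint speeds; "joint_torque": joint torques, N m; "position": TCP position; "eef_rot": TCP orientation; "ft_force": force on the tool from outside, world axes, zero at the start; "torque": the same for the moment, N m; "width": opening from 0.0 (shut) to 1.0 (fully open).
Only numpy, scipy, OpenCV 4.12 (cv2) and the standard library are available. Lean on these libraries where they do the work, as an engineer would, in place of code of your own. Each camera call takes 0.05 s, during which the arm holds its last target. There are 200 camera calls.

## Task

Using only the fingertips, and without gripping or lifting anything, gently push the upright tab on the seed lamp's round turret, either way round, until the largest window stands squarely in line with the fixed pointer on the housing. Then press the lamp button on the low console right down and let it come back up. Do not press the button while the turret is out of place, and leave the two vials and the loupe where they are.

Things in the scene. Friction and masses are not known exactly. Their poses are not given: they have to be found in the camera images.
- lamp_base: white fixed housing of the seed lamp: 170 (x) x 180 (y) mm, top at 40 mm, with a lower console 110 mm wide, top at 24 mm, reaching to y = -167 mm. Origin on the worktop under the turret axis, z up; turned by up to 0.3 rad. The pointer, a small dark steel diamond with a tail, stands on the top beside the turret's rim at +x (63 to 83 mm from the axis, top at 46 mm)
- turret (a joint): turret angle (rad) about the upright axis of lamp_base, anticlockwise seen from above, no end stops, no detents. 0 or any whole turn = largest window exactly in line with the pointer. A stiff bearing (about 1.5 N at the tab) keeps it where it is left. It starts anywhere at least 0.7 rad out of place, between 0.7 and 5.58
- big_window (a point): centre of the largest of the turret's five white, steel-rimmed round windows, on the top face. The turret is a black disc 120 mm across, top 52 mm above the worktop (hub screw to 58). Windows 32, 25, 19, 14, 9 mm across, in that order anticlockwise, centres 40 mm from the axis, 72 degrees apart
- pointer_spot (a point): fixed point of the housing where the centre of the window in use belongs: 40 mm from the turret axis on the line to the pointer (+x of lamp_base), 52 mm above the worktop
- tab_mid (a point): middle of the turret's only tab: an upright steel plate on its rim opposite the largest window (at turret angle + pi in lamp_base), turning with it. 24 mm radially (64 to 88 mm from the axis, middle at 76), 8 mm thick along the turning, 47 to 83 mm above the worktop (middle at 65). In this frame x points inwards to the axis, z up
- lamp_button (a joint): travel (m) of the round grey lamp button, 26 mm across, on the low console: 0 = up, 0.006 = fully down. It springs back; fully down takes 4 N. It counts as pressed from 0.0045.
- lamp_button_top (a point): middle of the button's upper face, 135 mm from the turret axis at -y of lamp_base; it is pressed straight down
- vial_a: bystander: loose vial, 24 mm across, 72 mm tall, red cap, upright, about 140 mm from the turret axis beyond the housing's +y side; origin at the middle of its foot
- vial_b: bystander: loose vial, 24 mm across, 62 mm tall, white cap, upright, at the +x side of the console, about 95 mm from the button; origin at the middle of its foot
- loupe: bystander: loose folding loupe, 30 x 81 x 12 mm, lying beyond the end of the console; origin at the middle of its underside

How it is judged:
By the outcome, as a careful person would: the job done as asked, in the order asked, and still so for the second after the job is handed in, with the robot touching nothing.
It also fails if it takes over 51 s, if anything falls off the work surface, if the arm or the gripper's body presses on something with over 40 N, if the wrist force passes 120 N, or if a joint passes its speed limit or range.

## Working session

There is one attempt and no reset: what is moved stays moved. The work goes in short steps, Python scripts to look and compute and a shell command to move; the robot and the scene stay as the last step left them, time stands still between calls to the robot, and variables do not carry over. Pictures are saved under pics/ and viewed, about 8 in all and at most 12, crops included, and the job is handed in when it is done.

```bash
ls; mkdir -p pics; cat > h.py <<'E'
from bench import *
import numpy as np, cv2
from scipy.spatial.transform import Rotation as R
def cam(n):
    p=camera_params(n); q=p['orientation']
    return np.array(p['intrinsics']),np.array(p['xyz']),R.from_quat([q[1],q[2],q[3],q[0]]).as_matrix()
def at_z(n,u,v,z):
    K,t,M=cam(n); d=M@np.linalg.solve(K,[u,v,1.]); return t+d*(z-t[2])/d[2]
def proj(n,P):
    K,t,M=cam(n); c=K@(M.T@(np.array(P,float)-t)); return c[:2]/c[2]
def snap(n,name,crop=None,k=1):
    im,d=get_image(n); np.save(f'pics/{name}.npy',d); np.save(f'pics/{name}_im.npy',im)
    if crop: a,b,c,e=crop; im=im[b:e,a:c]
    cv2.imwrite(f'pics/{name}.png',cv2.resize(im[:,:,::-1],None,fx=k,fy=k,interpolation=cv2.INTER_CUBIC))
E
python3 - <<'E'
from h import *
snap('top','t0'); snap('side','s0')
for n in('top','side'): print(camera_params(n))
print(get_state())
E
```

```text
pics
{'intrinsics': array([[428.90171537,   0.        , 279.25750017],
       [  0.        , 428.90171537, 212.23859391],
       [  0.        ,   0.        ,   1.        ]]), 'xyz': array([0.42015745, 0.04868778, 0.91276817]), 'orientation': array([-0.03990605,  0.70963603, -0.70059662,  0.06315526])}
{'intrinsics': array([[495.45967983,   0.        , 287.89073485],
       [  0.        , 495.45967983, 207.21712464],
       [  0.        ,   0.        ,   1.        ]]), 'xyz': array([ 0.21080293, -0.51239385,  0.67240194]), 'orientation': array([-0.3826747 ,  0.87873171, -0.26468335,  0.10645839])}
{'clock': 0.1, 'q': array([ 1.11450522e+00,  2.07376189e-01,  1.54280807e+00,  3.22659726e-05,
        1.39348504e+00, -1.50497755e-01]), 'joint_velocities': array([ 0.00018209, -0.00078311, -0.00287072, -0.00105211, -0.00056922,
        0.00071421]), 'joint_torque': array([-4.07416865e-04, -3.84093726e+01, -2.92550558e+01, -2.67626338e-04,
        4.77659691e-03, -2.42765338e-05]), 'position': array([0.17278244, 0.54767228, 0.20861983]), 'eef_rot': array([-0.56998835,  0.57064914,  0.41735859, -0.4186701 ]), 'ft_force': array([-0.34202524, -0.35383056, -0.48829838]), 'torque': array([ 0.00690952, -0.04823331,  0.02302279]), 'width': 0.9983053171591397}
```

View pics/t0.png

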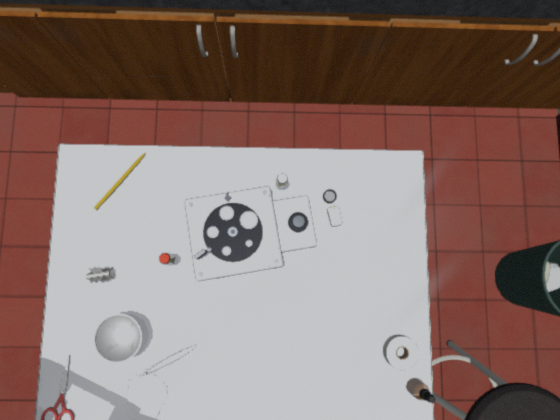

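View pics/s0.png

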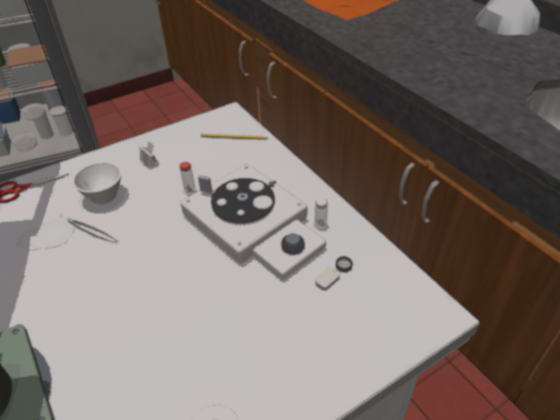

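Top view: the turret is at about (232,232), the pointer at (228,197), the button at (298,222), the largest window at about (249,219) and the tab at about (203,254). The red vial is at (166,259), the white vial at (282,180) and the loupe at about (332,206). The side view agrees. Next I'll take an enlarged crop to measure from.

```bash
python3 - <<'E'
from h import *
im=np.load('pics/t0_im.npy')[170:290,150:350]
cv2.imwrite('pics/t0c.png',cv2.resize(im[:,:,::-1],None,fx=4,fy=4,interpolation=cv2.INTER_CUBIC))
E
```

```text
(no output)
```

View pics/t0c.png

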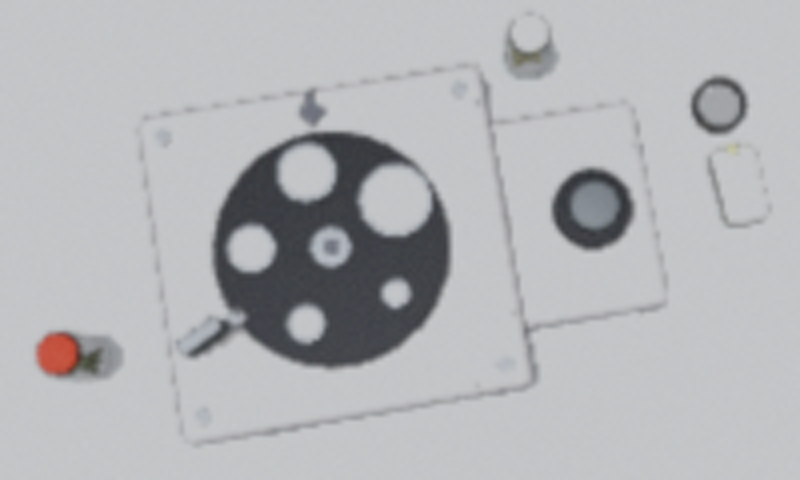

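```bash
cat >> h.py <<'E'
def W(x,y): return 150+(x+.5)/4-.5,170+(y+.5)/4-.5
def turret(im,verbose=0):
    """turret centre, window centres (largest first) in world, from a top picture"""
    k=6; g=cv2.resize(cv2.cvtColor(im[170:290,150:350],cv2.COLOR_RGB2GRAY),None,fx=k,fy=k,interpolation=cv2.INTER_CUBIC)
    f=lambda p: at_z('top',150+(p[0]+.5)/k-.5,170+(p[1]+.5)/k-.5,.052)[:2]
    m=(g<130).astype('uint8'); n,l,s,c=cv2.connectedComponentsWithStats(m)
    i=1+np.argmax(s[1:,4]); cn,hi=cv2.findContours((l==i).astype('uint8'),cv2.RETR_CCOMP,cv2.CHAIN_APPROX_NONE)
    out=[]
    for a,h in zip(cn,hi[0]):
        A=cv2.contourArea(a)
        if h[3]>=0 and A>100:
            M=cv2.moments(a); out.append((A,f((M['m10']/M['m00'],M['m01']/M['m00']))))
    return sorted(out,key=lambda o:-o[0])
E
python3 - <<'E'
from h import *
im=np.load('pics/t0_im.npy'); d=np.load('pics/t0.npy')
ws=turret(im)
for z,n,p in((.052,'disc',(332,249)),(.058,'hub',(330,246)),(.046,'ptr',(313,107)),(.032,'btn',(594,204)),(.083,'tab',(205,336)),(.072,'va',(58,354)),(.062,'vb',(530,34)),(.01,'lA',(719,105)),(.01,'lB',(740,187)),
 (.04,'c1',(140,117)),(.04,'c2',(480,66)),(.04,'c3',(534,384)),(.04,'c4',(187,443))):
    u,v=W(*p); 
    dd=d[int(v+.5),int(u+.5)]; K,t,M=cam('top'); P=t+M@(np.linalg.solve(K,[u,v,1])*dd)
    print(n,at_z('top',u,v,z).round(4),'depth z',P[2].round(4))
for a,p in ws: print(round(a),p.round(4))
E
```

```text
disc [0.5056 0.1143 0.052 ] depth z 0.0571
hub [0.5065 0.1148 0.058 ] depth z 0.0579
ptr [0.5789 0.1263 0.046 ] depth z 0.0481
btn [ 0.5328 -0.019   0.032 ] depth z 0.0479
tab [0.4598 0.1715 0.083 ] depth z 0.0843
va [0.4508 0.2435 0.072 ] depth z 0.0714
vb [0.6155 0.0162 0.062 ] depth z 0.0605
lA [ 0.5902 -0.0878  0.01  ] depth z 0.0072
lB [ 0.5459 -0.0988  0.01  ] depth z 0.0065
c1 [0.5734 0.2151 0.04  ] depth z 0.0009
c2 [0.6031 0.0411 0.04  ] depth z 0.0024
c3 [0.4397 0.0116 0.04  ] depth z 0.0012
c4 [0.4085 0.1848 0.04  ] depth z 0.0018
6148 [0.5444 0.1282]
4116 [0.5053 0.1548]
2788 [0.5067 0.1151]
2586 [0.4681 0.1262]
1478 [0.4839 0.0819]
```

```bash
cat >> h.py <<'E'
C=np.array([.5062,.1143]); YAW=np.radians(10.1)
def fing(th,gap=0,side=-1,r=.076,half=.015):
    t=np.radians(th); return C+r*np.array([np.cos(t),np.sin(t)])+side*(half+gap)*np.array([-np.sin(t),np.cos(t)])
E
python3 - <<'E'
from h import *
d=np.load('pics/t0.npy');K,t,M=cam('top')
def z(u,v): return (t+M@(np.linalg.solve(K,[u,v,1])*d[v,u]))[2]
for v in range(210,234,2): print(v,[round(z(u,v)*1e3) for u in range(286,312,2)])
for zz in (.036,.042,.048): print(at_z('top',*W(594,204),zz).round(4), at_z('top',*W(592,208),.03).round(4))
s=np.array([np.sin(YAW),-np.cos(YAW)]); print('expected button',C+.135*s)
q=get_state()['eef_rot']; A=R.from_quat([q[1],q[2],q[3],q[0]]).as_matrix(); print(A.round(3), 'jaw',np.degrees(np.arctan2(A[1,0],A[0,0])))
print('start',fing(127.5,.012)); print('contact path')
for th in (127.5,140,150,160,170,180,190.1): print(th,fing(th).round(4))
E
```

```text
210 [23, 25, 20, 21, 24, 21, 25, 25, 24, 23, 28, 25, 22]
212 [24, 24, 25, 24, 24, 34, 36, 35, 25, 26, 23, 23, 22]
214 [22, 25, 24, 34, 38, 35, 36, 35, 37, 37, 25, 21, 23]
216 [25, 25, 35, 37, 36, 46, 47, 45, 35, 34, 33, 26, 23]
218 [22, 24, 35, 36, 42, 46, 48, 44, 45, 33, 38, 25, 21]
220 [24, 31, 34, 38, 43, 46, 45, 48, 50, 45, 36, 22, 23]
222 [23, 28, 37, 39, 47, 45, 44, 46, 44, 44, 32, 25, 25]
224 [24, 28, 36, 34, 45, 45, 44, 45, 47, 37, 38, 22, 25]
226 [24, 21, 34, 38, 38, 49, 47, 45, 41, 40, 38, 24, 23]
228 [26, 22, 32, 34, 36, 37, 37, 35, 37, 34, 25, 22, 22]
230 [24, 24, 21, 31, 35, 38, 37, 36, 36, 27, 26, 26, 24]
232 [23, 24, 22, 25, 24, 24, 23, 23, 27, 23, 23, 26, 24]
[ 0.5323 -0.0187  0.036 ] [ 0.531  -0.0181  0.03  ]
[ 0.5315 -0.0182  0.042 ] [ 0.531  -0.0181  0.03  ]
[ 0.5308 -0.0178  0.048 ] [ 0.531  -0.0181  0.03  ]
expected button [ 0.52987451 -0.01860793]
[[ 0.301 -0.001 -0.954]
 [ 0.954 -0.002  0.301]
 [-0.002 -1.     0.   ]] jaw 72.47902380066873
start [0.48135467 0.19103141]
contact path
127.5 [0.4718 0.1837]
140 [0.4576 0.1746]
150 [0.4479 0.1653]
160 [0.4399 0.1544]
170 [0.434  0.1423]
180 [0.4302 0.1293]
190.1 [0.4287 0.1157]
```

```bash
python3 -m jog '{"delta_pos":[[0.026,-0.03,0],[0.026,-0.03,0],[0.026,-0.03,0],[0.026,-0.03,0],[0.026,-0.03,0]],"dr":[[0,0,-0.182],[0,0,-0.182],[0,0,-0.182],[0,0,-0.182],[0,0,-0.182]],"grip":[0,0,0,0,0]}'
python3 -m jog '{"delta_pos":[[0.026,-0.03,0],[0.026,-0.03,0],[0.026,-0.03,0],[0.026,-0.03,0],[0.026,-0.03,0]],"dr":[[0,0,-0.182],[0,0,-0.182],[0,0,-0.182],[0,0,-0.182],[0,0,-0.182]],"grip":[0,0,0,0,0]}'
python3 -m jog '{"delta_pos":[[0.026,-0.03,0],[0.022,-0.027,-0.02],[0,0,0]],"dr":[[0,0,-0.182],[0,0,-0.182],[0,0,0]],"grip":[0,0,0]}'
```

```text
clock: 0.72
position: [0.3035, 0.397, 0.2092]
eef_rot: [-0.696, 0.697, 0.123, -0.123]
ft_force: [0.4, -0.1, 0.3]
width: 0.001
clock: 1.35
position: [0.4335, 0.2471, 0.2092]
eef_rot: [-0.679, 0.68, -0.196, 0.195]
ft_force: [1.2, 0.6, -0.8]
width: -0.001
clock: 1.72
position: [0.4807, 0.1892, 0.1875]
eef_rot: [-0.632, 0.634, -0.316, 0.314]
ft_force: [-0.4, 0.7, 0.4]
width: 0.003
```

```bash
python3 -m jog '{"delta_pos":[[0.001,0.002,-0.03],[0,0,-0.03],[0,0,-0.03],[0,0,-0.02],[0,0,-0.014]],"dr":[[0,0,0],[0,0,0],[0,0,0],[0,0,0],[0,0,0]],"grip":[0,0,0,0,0]}'
python3 - <<'E'
from h import *
snap('side','s1',(150,130,350,280),4)
E
```

```text
clock: 2.35
position: [0.481, 0.194, 0.0647]
eef_rot: [-0.634, 0.634, -0.313, 0.312]
ft_force: [-0.3, -0.2, 0.7]
width: 0.003
```

View pics/s1.png

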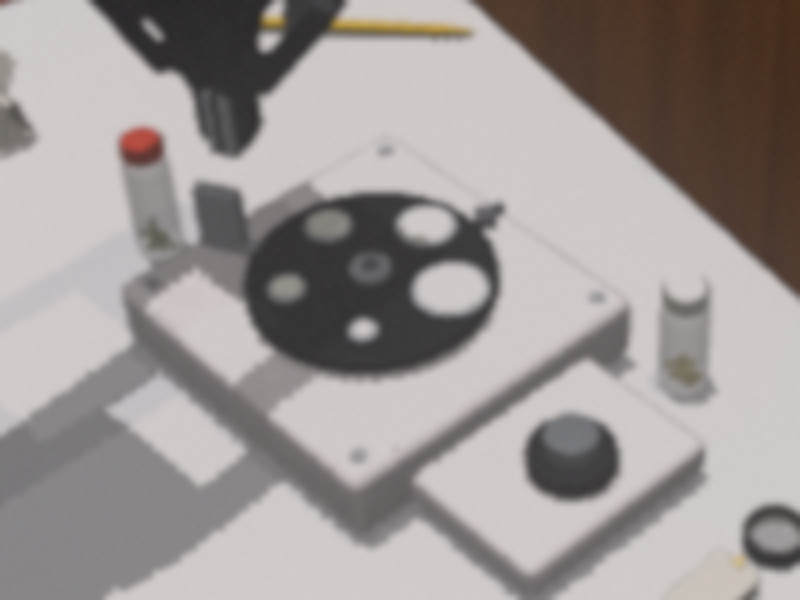

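The shut fingers hang behind the tab (tab top at crop (220,190)), and their tips show at about (235,150). I'll check that against the projected TCP.

```bash
python3 - <<'E'
from h import *
s=get_state();print(s['position'],s['clock'])
for P in (s['position'],[.481,.194,.1],[*fing(127.5,-.015),.083],[*C,.058]):
    p=proj('side',P);print(P,((p-[150,130])*4).round())
E
```

```text
[0.47997049 0.19356478 0.06318519] 2.4
[0.47997049 0.19356478 0.06318519] [239. 186.]
[0.481, 0.194, 0.1] [230. 124.]
[np.float64(0.45993413139533723), np.float64(0.17459485386213386), 0.083] [213. 190.]
[np.float64(0.5062), np.float64(0.1143), 0.058] [367. 264.]
```

```bash
python3 - <<'E'
from h import *
d=np.load('pics/s1.npy');K,t,M=cam('side')
for v in range(150,180,2):
    print(v,[(t+M@(np.linalg.solve(K,[u,v,1])*d[v,u])).round(3).tolist() for u in (202,205,208,211)])
E
```

```text
150 [[0.473, 0.192, 0.13], [0.475, 0.182, 0.136], [0.479, 0.178, 0.137], [0.485, 0.179, 0.133]]
152 [[0.472, 0.192, 0.126], [0.474, 0.181, 0.132], [0.478, 0.177, 0.133], [0.484, 0.179, 0.129]]
154 [[0.47, 0.187, 0.125], [0.474, 0.183, 0.126], [0.477, 0.176, 0.129], [0.485, 0.182, 0.122]]
156 [[0.47, 0.188, 0.12], [0.473, 0.182, 0.122], [0.479, 0.182, 0.12], [0.484, 0.18, 0.12]]
158 [[0.47, 0.191, 0.113], [0.473, 0.184, 0.116], [0.479, 0.185, 0.114], [0.484, 0.183, 0.112]]
160 [[0.47, 0.192, 0.109], [0.473, 0.186, 0.111], [0.478, 0.185, 0.109], [0.483, 0.18, 0.11]]
162 [[0.469, 0.193, 0.103], [0.472, 0.185, 0.107], [0.211, -0.512, 0.672], [0.481, 0.178, 0.108]]
164 [[0.467, 0.189, 0.102], [0.472, 0.187, 0.102], [0.478, 0.186, 0.1], [0.482, 0.182, 0.1]]
166 [[0.468, 0.194, 0.094], [0.472, 0.189, 0.095], [0.476, 0.184, 0.097], [0.481, 0.18, 0.097]]
168 [[0.467, 0.193, 0.09], [0.471, 0.188, 0.091], [0.476, 0.184, 0.092], [0.522, 0.289, 0.002]]
170 [[0.503, 0.293, 0.002], [0.51, 0.293, -0.0], [0.515, 0.288, 0.0], [0.519, 0.282, 0.002]]
172 [[0.502, 0.292, -0.002], [0.505, 0.284, 0.002], [0.511, 0.28, 0.002], [0.517, 0.279, -0.001]]
174 [[0.498, 0.283, 0.0], [0.503, 0.278, 0.002], [0.508, 0.275, 0.001], [0.514, 0.272, 0.0]]
176 [[0.46, 0.18, 0.083], [0.5, 0.272, 0.002], [0.506, 0.271, -0.001], [0.51, 0.264, 0.002]]
178 [[0.458, 0.176, 0.082], [0.462, 0.172, 0.083], [0.466, 0.167, 0.084], [0.507, 0.258, 0.002]]
```

```bash
python3 - <<'E'
from h import *
snap('side','s2');d=np.load('pics/s2.npy');K,t,M=cam('side')
s=get_state();print(s['position'],s['clock'])
for v in range(164,182,2):
    print(v,[(t+M@(np.linalg.solve(K,[u,v,1])*d[v,u])).round(3).tolist() for u in (202,205,208,211)])
E
```

```text
[0.48041255 0.1935104  0.0642298 ] 2.45
164 [[0.467, 0.189, 0.102], [0.472, 0.186, 0.102], [0.478, 0.187, 0.099], [0.481, 0.178, 0.103]]
166 [[0.468, 0.192, 0.095], [0.471, 0.185, 0.098], [0.476, 0.184, 0.097], [0.482, 0.183, 0.095]]
168 [[0.467, 0.193, 0.09], [0.471, 0.186, 0.093], [0.476, 0.186, 0.091], [0.522, 0.288, 0.002]]
170 [[0.503, 0.292, 0.003], [0.51, 0.294, -0.002], [0.476, 0.186, 0.086], [0.52, 0.284, 0.001]]
172 [[0.5, 0.288, 0.002], [0.507, 0.288, -0.002], [0.513, 0.285, -0.002], [0.518, 0.28, -0.001]]
174 [[0.498, 0.283, 0.0], [0.504, 0.281, -0.001], [0.509, 0.277, -0.001], [0.514, 0.273, -0.001]]
176 [[0.459, 0.178, 0.084], [0.501, 0.277, -0.002], [0.504, 0.267, 0.003], [0.51, 0.263, 0.003]]
178 [[0.457, 0.175, 0.083], [0.462, 0.17, 0.084], [0.466, 0.167, 0.084], [0.508, 0.259, 0.001]]
180 [[0.457, 0.175, 0.078], [0.46, 0.168, 0.081], [0.465, 0.166, 0.081], [0.505, 0.254, 0.001]]
```

The camera puts the tips about 20 mm higher than the reported TCP does. With the fingers outside the disc rim, lowering to TCP z≈0.047 is safe on either reading, since the housing top is at 0.040.

```bash
python3 -m jog '{"delta_pos":[[0,0,-0.008],[0,0,-0.007],[0,0,0],[0,0,0]],"dr":[[0,0,0],[0,0,0],[0,0,0],[0,0,0]],"grip":[0,0,0,0]}'
python3 - <<'E'
from h import *
snap('side','s3',(170,110,250,200),6)
s=get_state();print(s['position'],s['clock'])
E
```

```text
clock: 2.95
position: [0.4824, 0.1933, 0.0509]
eef_rot: [0.634, -0.634, 0.313, -0.314]
ft_force: [-0.1, -0.7, -0.0]
width: 0.001
[0.4824683  0.19337968 0.05103422] 3.0
```

View pics/s3.png

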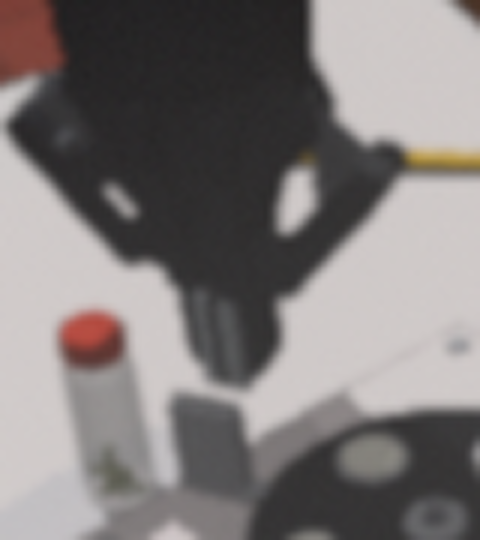

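Fingertip bottom is at crop (235,385), which is z≈0.075 with the TCP at 0.051. The tips really are about 23 mm above the reported TCP, while the horizontal position agrees. So I'll go a further 9 mm down while watching the force, and compute the arc.

```bash
python3 -m jog '{"delta_pos":[[0,0,-0.005],[0,0,-0.004],[0,0,0]],"dr":[[0,0,0],[0,0,0],[0,0,0]],"grip":[0,0,0]}'
python3 - <<'E'
from h import *
s=get_state();print(s['position'],s['ft_force'])
p=s['position'][:2]
for th in [127.5,*np.arange(132.5,193,5)]:
    n=fing(th,r=.079); print(th,n.round(4),(n-p).round(4)); p=n
E
```

```text
clock: 3.38
position: [0.4816, 0.1932, 0.0411]
eef_rot: [-0.633, 0.634, -0.314, 0.313]
ft_force: [0.0, 0.5, 0.2]
width: -0.004
[0.48157216 0.19319983 0.0410837 ] [0.04716127 0.50122748 0.19423063]
127.5 [0.47   0.1861] [-0.0116 -0.0071]
132.5 [0.4639 0.1827] [-0.0061 -0.0034]
137.5 [0.4581 0.1787] [-0.0058 -0.0039]
142.5 [0.4527 0.1743] [-0.0054 -0.0044]
147.5 [0.4476 0.1694] [-0.005  -0.0049]
152.5 [0.4431 0.1641] [-0.0046 -0.0053]
157.5 [0.439  0.1584] [-0.0041 -0.0057]
162.5 [0.4354 0.1524] [-0.0036 -0.006 ]
167.5 [0.4323 0.146 ] [-0.003  -0.0063]
172.5 [0.4298 0.1395] [-0.0025 -0.0066]
177.5 [0.4279 0.1327] [-0.0019 -0.0068]
182.5 [0.4266 0.1258] [-0.0013 -0.0069]
187.5 [0.4259 0.1189] [-0.0007 -0.007 ]
192.5 [0.4258 0.1118] [-0.0001 -0.007 ]
```

```bash
python3 -m jog '{"delta_pos":[[-0.006,-0.004,0],[-0.0056,-0.0031,0],[-0.0061,-0.0034,0],[-0.0058,-0.0039,0],[-0.0054,-0.0044,0]],"dr":[[0,0,0],[0,0,0],[0,0,0.0873],[0,0,0.0873],[0,0,0.0873]],"grip":[0,0,0,0,0]}'
python3 - <<'E'
from h import *
snap('side','s4',(150,130,290,235),5)
E
```

```text
clock: 4.0
position: [0.4534, 0.1745, 0.042]
eef_rot: [0.67, -0.669, 0.227, -0.228]
ft_force: [1.7, 0.5, -1.0]
width: 0.001
```

View pics/s4.png

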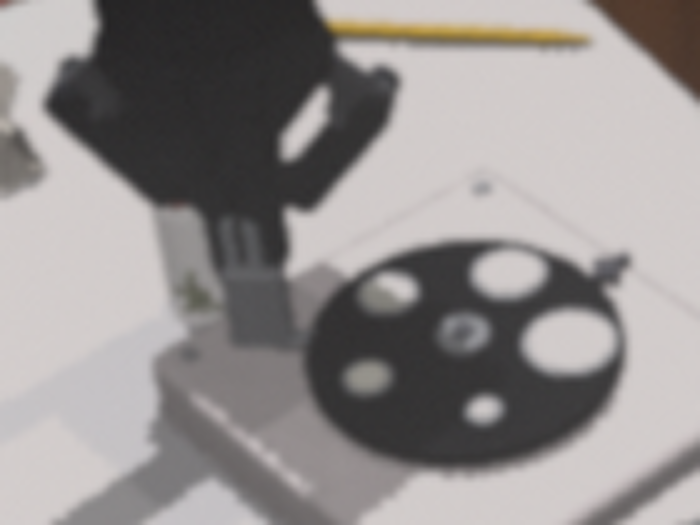

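The fingers are behind the tab at crop (260,300) and pushing it, and the windows have turned anticlockwise. Continuing round the arc.

```bash
python3 -m jog '{"delta_pos":[[-0.005,-0.0049,0],[-0.0046,-0.0053,0],[-0.0041,-0.0057,0],[-0.0036,-0.006,0]],"dr":[[0,0,0.0873],[0,0,0.0873],[0,0,0.0873],[0,0,0.0873]],"grip":[0,0,0,0]}'
python3 -m jog '{"delta_pos":[[-0.003,-0.0063,0],[-0.0025,-0.0066,0],[-0.0019,-0.0068,0],[0,0,0]],"dr":[[0,0,0.0873],[0,0,0.0873],[0,0,0.0873],[0,0,0]],"grip":[0,0,0,0]}'
python3 - <<'E'
from h import *
snap('side','s5',(170,140,330,260),5)
E
```

```text
clock: 4.55
position: [0.4362, 0.1528, 0.0421]
eef_rot: [0.699, -0.698, 0.107, -0.108]
ft_force: [1.5, 0.9, 0.1]
width: 0.003
clock: 5.05
position: [0.4283, 0.1327, 0.0418]
eef_rot: [-0.707, 0.707, -0.017, 0.017]
ft_force: [0.6, 0.3, 0.1]
width: 0.004
```

View pics/s5.png

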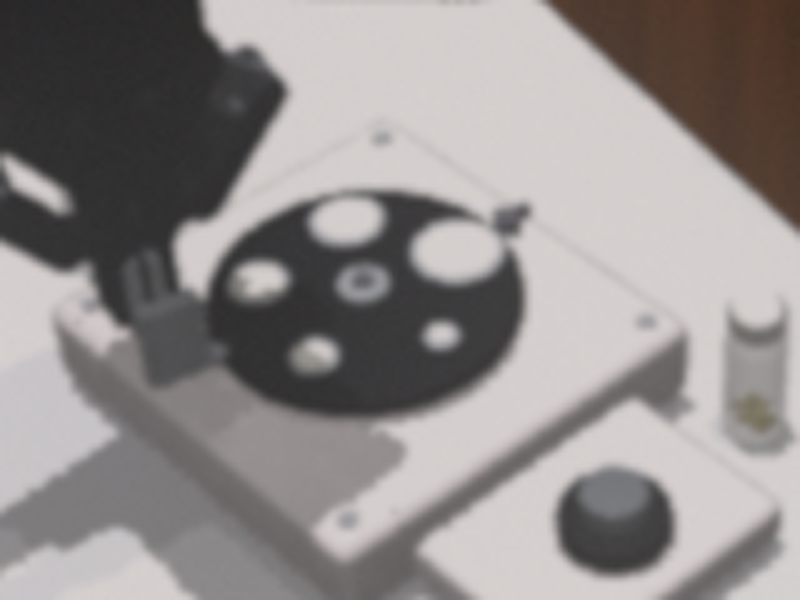

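The tab is at crop (175,335) and the largest window at (457,250), nearly under the pointer at (510,215). I'll measure the angle from the windows.

```bash
cat >> h.py <<'E'
def ang(n,pts,crop,k):
    f=lambda p,z: at_z(n,crop[0]+(p[0]+.5)/k-.5,crop[1]+(p[1]+.5)/k-.5,z)[:2]
    w=np.array([f(p,.052) for p in pts]); 
    # similarity fit: model with big window at angle 0
    a=np.radians(72*np.arange(5)); m=.04*np.exp(1j*a); z=w[:,0]+1j*w[:,1]
    s=np.sum(np.conj(m)*(z-z.mean()))/np.sum(abs(m)**2)
    res=z-z.mean()-m*np.exp(1j*np.angle(s))
    return dict(centre=z.mean(),deg=np.degrees(np.angle(s)),scale=abs(s),res=(abs(res)*1e3).round(1)),f
E
python3 - <<'E'
from h import *
def ptr(f,o,p,z): v=f(p,z)-[o['centre'].real,o['centre'].imag]; return np.hypot(*v),np.degrees(np.arctan2(v[1],v[0]))
o,f=ang('top',[(395,200),(305,173),(251,248),(306,323),(396,293)],(150,170),4); print(o, ptr(f,o,(313,107),.046))
v=f((594,204),.046)-[o['centre'].real,o['centre'].imag];print('btn',np.hypot(*v),np.degrees(np.arctan2(v[1],v[0]))+90)
o,f=ang('side',[(457,250),(347,220),(260,281),(315,355),(440,335)],(170,140),5); print(o, ptr(f,o,(511,218),.046))
v=f((613,493),.046)-[o['centre'].real,o['centre'].imag];print('btn',np.hypot(*v),np.degrees(np.arctan2(v[1],v[0]))+90)
E
```

```text
{'centre': np.complex128(0.506490425627583+0.11494922680425156j), 'deg': np.float64(-52.28268175824633), 'scale': np.float64(0.9985363113382254), 'res': array([0.2, 0.5, 0.3, 0.2, 0.2])} (np.float64(0.07333437382127365), np.float64(8.908904666888134))
btn 0.13513530429965728 10.46317815357473
{'centre': np.complex128(0.5086030058609072+0.1173452850412694j), 'deg': np.float64(-2.423793386545388), 'scale': np.float64(0.995639484635214), 'res': array([0.3, 0.4, 0.6, 0.5, 0.5])} (np.float64(0.07080642775277973), np.float64(7.323669020275982))
btn 0.13742007728276803 9.27881034448832
```

```bash
python3 -m jog '{"delta_pos":[[-0.0013,-0.0069,0],[-0.0007,-0.007,0],[0,0,0]],"dr":[[0,0,0.0873],[0,0,0.0873],[0,0,0]],"grip":[0,0,0]}'
python3 -m jog '{"delta_pos":[[0,0.01,0],[-0.01,0.01,0.03],[-0.02,0.02,0.05],[-0.05,0.05,0.03],[0,0.05,0]],"dr":[[0,0,0],[0,0,0],[0,0,0],[0,0,0],[0,0,0]],"grip":[0,0,0,0,0]}'
python3 - <<'E'
from h import *
snap('top','t6',(150,170,350,290),4)
snap('side','s6',(170,140,330,260),5)
E
```

```text
clock: 5.48
position: [0.4264, 0.119, 0.0417]
eef_rot: [-0.706, 0.706, 0.044, -0.045]
ft_force: [1.1, -0.3, -0.1]
width: -0.004
clock: 6.1
position: [0.3553, 0.2517, 0.149]
eef_rot: [0.706, -0.705, -0.047, 0.043]
ft_force: [1.2, 0.5, 0.6]
width: -0.001
```

View pics/t6.png

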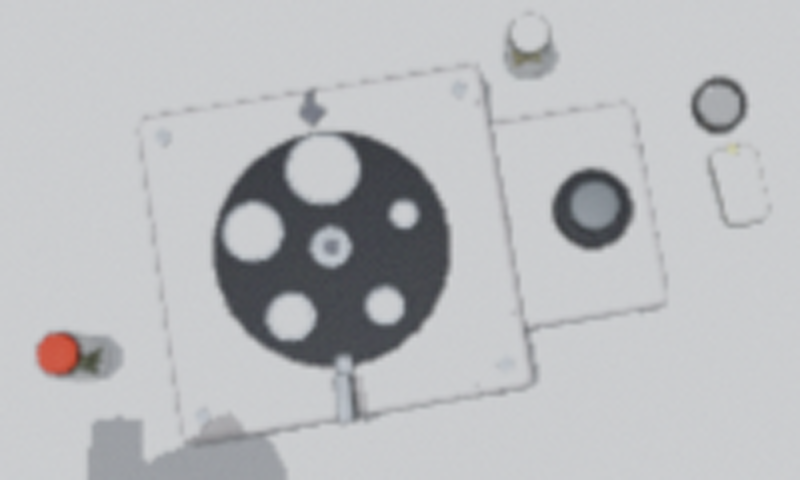

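The largest window is at crop (323,169), the pointer at (313,107) and the tab at (345,390). It is close, a few degrees short.

```bash
python3 - <<'E'
from h import *
im=np.load('pics/t6_im.npy'); g=cv2.cvtColor(im,cv2.COLOR_RGB2GRAY).astype(float)[170:290,150:350]
def cen(p,r,dark=False):  # grey-weighted centroid, in crop x4 coords
    x,y=(p[0]+.5)/4-.5,(p[1]+.5)/4-.5
    for _ in range(5):
        Y,X=np.mgrid[:g.shape[0],:g.shape[1]]; m=np.hypot(X-x,Y-y)<r
        lo,hi=np.percentile(g[m],[5,95]); w=np.where(m,(hi-g if dark else g-lo).clip(0),0); w[w<.3*(hi-lo)]=0
        x,y=(w*X).sum()/w.sum(),(w*Y).sum()/w.sum()
    return ((x+.5)*4-.5,(y+.5)*4-.5)
pts=[(323,169),(252,231),(291,316),(385,306),(404,214)]
sub=[cen(p,r) for p,r in zip(pts,(10.2,9,8,7,6))]; print(np.round(sub,1).tolist())
for P in (pts,sub):
    o,f=ang('top',P,(150,170),4); print(o)
c=np.array([o['centre'].real,o['centre'].imag])
sc=[cen(p,3.5,True) for p in((163,138),(459,89),(505,364),(203,416))]; print(np.round(sc,1).tolist())
S=[f(p,.04) for p in sc]; d=lambda a,b:np.degrees(np.arctan2(*(a-b)[::-1]))
print('yaw screws',d(S[0],S[3]),d(S[1],S[2]),d(S[1],S[0])+90,d(S[2],S[3])+90,'mid',np.mean(S,0))
b=cen((594,204),7); print('btn yaw',d(f(b,.046),c)+90,b,f(b,.046)); print('ptr',d(f(cen((313,107),6,True),.044),c))
E
```

```text
[[322.3, 166.9], [252.6, 231.5], [290.7, 316.4], [384.4, 305.4], [403.5, 213.8]]
{'centre': np.complex128(0.5065948726999433+0.11475119932280103j), 'deg': np.float64(7.365516846032776), 'scale': np.float64(1.0020604425085455), 'res': array([0.2, 0.5, 0.3, 0.3, 0.1])}
{'centre': np.complex128(0.5067955897840912+0.11491139131823956j), 'deg': np.float64(7.540390603143445), 'scale': np.float64(1.0039049235792077), 'res': array([0.7, 0.2, 0.1, 0.2, 0.2])}
[[163.9, 137.4], [459.0, 88.7], [505.5, 364.0], [213.5, 439.7]]
yaw screws 11.406175755942103 10.313986790278575 10.507794239957377 15.116272171959537 mid [0.50340363 0.11305572]
btn yaw 9.992020999344504 (np.float64(593.7370630459712), np.float64(205.6550593931843)) [ 0.53017854 -0.01780799]
ptr 9.844784030072692
```

View pics/s6.png

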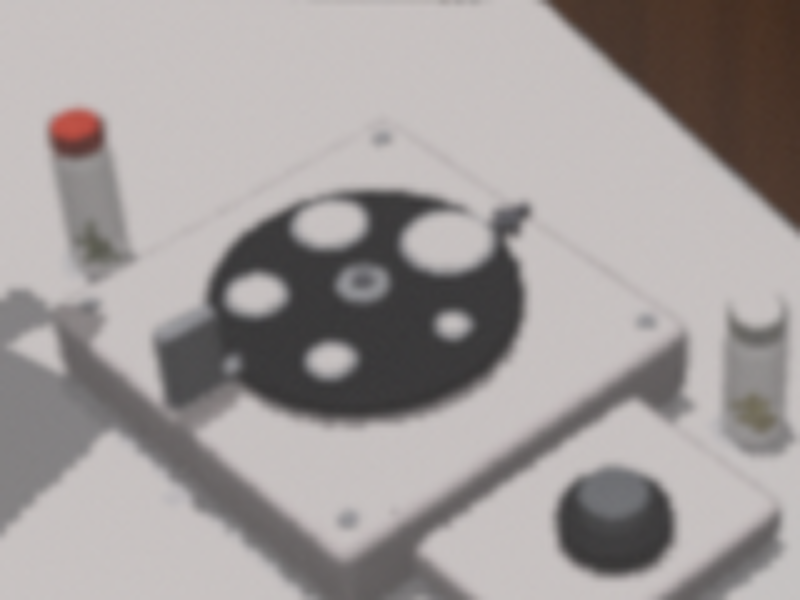

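Side view: the tab stands free, and the vials are untouched. The window is at 7.5° against a housing yaw of about 10.15° (pointer 9.8, button 10.0, screws 10.4), so it needs +2.7°. The nominal finger angle matched the real tab angle, so I'll retrace and push to 190.2°.

```bash
python3 -m jog '{"delta_pos":[[0,-0.05,0],[0.05,-0.05,-0.03],[0.02,-0.02,-0.05],[0.01,-0.01,-0.03],[0,0,0]],"dr":[[0,0,0],[0,0,0],[0,0,0],[0,0,0],[0,0,0]],"grip":[0,0,0,0,0]}'
python3 -m jog '{"delta_pos":[[0,-0.006,0],[0,-0.004,0],[-0.0001,-0.002,0],[-0.0001,-0.0018,0],[0,0,0]],"dr":[[0,0,0],[0,0,0],[0,0,0.024],[0,0,0.023],[0,0,0]],"grip":[0,0,0,0,0]}'
python3 -m jog '{"delta_pos":[[0,0.01,0],[-0.01,0.01,0.03],[-0.02,0.02,0.05],[-0.05,0.05,0.03],[0,0.05,0]],"dr":[[0,0,0],[0,0,0],[0,0,0],[0,0,0],[0,0,0]],"grip":[0,0,0,0,0]}'
python3 - <<'E'
from h import *
snap('top','t7',(150,170,350,290),4)
E
```

```text
clock: 6.82
position: [0.424, 0.128, 0.0391]
eef_rot: [-0.706, 0.706, 0.042, -0.047]
ft_force: [-0.6, 0.4, 0.0]
width: -0.0
clock: 7.45
position: [0.4266, 0.1153, 0.0421]
eef_rot: [-0.704, 0.704, 0.063, -0.062]
ft_force: [-0.5, 0.6, -0.2]
width: -0.003
clock: 8.07
position: [0.355, 0.2475, 0.1488]
eef_rot: [0.705, -0.704, -0.064, 0.06]
ft_force: [1.0, -0.2, 0.4]
width: 0.003
```

View pics/t7.png

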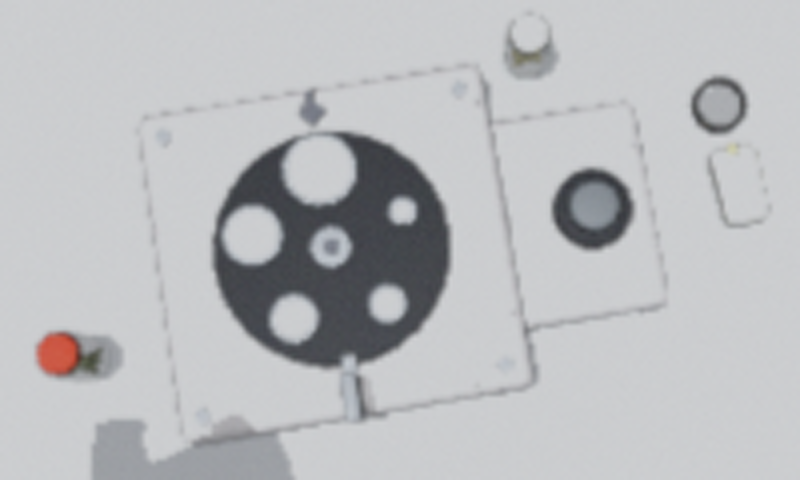

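```bash
python3 - <<'E'
from h import *
d=lambda a,b:np.degrees(np.arctan2(*(a-b)[::-1]))
def mk(g):
  def cen(p,r,dark=False):
    x,y=(p[0]+.5)/4-.5,(p[1]+.5)/4-.5
    for _ in range(5):
        Y,X=np.mgrid[:g.shape[0],:g.shape[1]]; m=np.hypot(X-x,Y-y)<r
        lo,hi=np.percentile(g[m],[5,95]); w=np.where(m,(hi-g if dark else g-lo).clip(0),0); w[w<.3*(hi-lo)]=0
        x,y=(w*X).sum()/w.sum(),(w*Y).sum()/w.sum()
    return ((x+.5)*4-.5,(y+.5)*4-.5)
  return cen
G=lambda n: cv2.cvtColor(np.load(f'pics/{n}_im.npy'),cv2.COLOR_RGB2GRAY).astype(float)[170:290,150:350]
cen=mk(G('t7')); pts=[(319,170),(252,235),(294,318),(388,303),(402,210)]
sub=pts[:1]+[cen(p,r) for p,r in zip(pts[1:],(9,8,7,6))]
for P in (pts,sub):
    o,f=ang('top',P,(150,170),4); print(o)
c=np.array([o['centre'].real,o['centre'].imag]); cen=mk(G('t0'))
S=[f(cen(p,2.5,True),.04) for p in((163,138),(459,89),(505,364),(203,416))]
print('screws',d(S[0],S[3]),d(S[1],S[2]),d(S[1],S[0])+90,d(S[2],S[3])+90,'mid',np.mean(S,0),c)
b=f(cen((594,204),7),.046); print('btn',b,d(b,c)+90,'ptr',[d(f(cen((313,107),r,True),.044),c) for r in(5,6,7)])
# housing/console edges by line fit on dark pixels near hand-read edges
g=G('t0')
for a,bb,z in (((140,117),(187,443),.04),((140,117),(480,66),.04),((534,384),(187,443),.04),((663,306),(634,104),.024)):
    a,bb=np.array(a,float),np.array(bb,float); n=np.array([-(bb-a)[1],(bb-a)[0]])/np.hypot(*(bb-a)); q=[]
    for s in np.linspace(.1,.9,60):
        L=[a+s*(bb-a)+k*n for k in np.arange(-10,10.1,1)]
        v=cv2.remap(g.astype('f4'),np.array([[(p[0]+.5)/4-.5 for p in L]],'f4'),np.array([[(p[1]+.5)/4-.5 for p in L]],'f4'),cv2.INTER_LINEAR)[0]
        q.append(f(L[int(v.argmin())],z))
    l=cv2.fitLine(np.array(q,'f4'),cv2.DIST_HUBER,0,.001,.001).ravel(); print('edge',np.degrees(np.arctan2(l[1],l[0]))%90)
E
```

```text
{'centre': np.complex128(0.5065946208869337+0.11475059799498098j), 'deg': np.float64(10.292443789770592), 'scale': np.float64(0.9995177978076797), 'res': array([0.4, 0.1, 0.2, 0.3, 0.2])}
{'centre': np.complex128(0.506512590371939+0.11486707106605448j), 'deg': np.float64(10.04263323816914), 'scale': np.float64(1.0004954936148664), 'res': array([0.4, 0.2, 0.1, 0.1, 0.3])}
screws 10.237702560128287 10.388204415970403 10.466742938639783 10.310888896188956 mid [0.50640578 0.11432827] [0.50651259 0.11486707]
btn [ 0.5302327  -0.01784767] 10.133477089507252 ptr [np.float64(9.811764782058624), np.float64(9.83285074481883), np.float64(7.967922937024021)]
edge 10.599663
edge 10.315628
edge 10.193588
edge 10.43682
```

The turret reads 10.0–10.3° and the housing (edges, screws, button) 10.1–10.5°, so they are aligned to within the measurement. Now the button.

```bash
python3 -m jog '{"delta_pos":[[0.035,-0.053,0],[0.035,-0.053,0],[0.035,-0.053,0],[0.035,-0.053,0],[0.035,-0.053,0]],"dr":[[0,0,0],[0,0,0],[0,0,0],[0,0,0],[0,0,0]],"grip":[0,0,0,0,0]}'
python3 -m jog '{"delta_pos":[[0,0,-0.03],[0,0,-0.03],[0,0,-0.03],[0,0,-0.02],[0,0,0]],"dr":[[0,0,0],[0,0,0],[0,0,0],[0,0,0],[0,0,0]],"grip":[0,0,0,0,0]}'
python3 - <<'E'
from h import *
snap('side','s8',(220,170,340,270),6); print(get_state()['position'])
E
```

```text
clock: 8.75
position: [0.5285, -0.0163, 0.1456]
eef_rot: [0.705, -0.704, -0.062, 0.062]
ft_force: [0.6, 1.2, 1.3]
width: -0.0
clock: 9.38
position: [0.5255, -0.0142, 0.0337]
eef_rot: [0.705, -0.704, -0.06, 0.064]
ft_force: [-1.0, -0.8, 0.6]
width: -0.002
[ 0.52696055 -0.0144288   0.03517039]
```

View pics/s8.png

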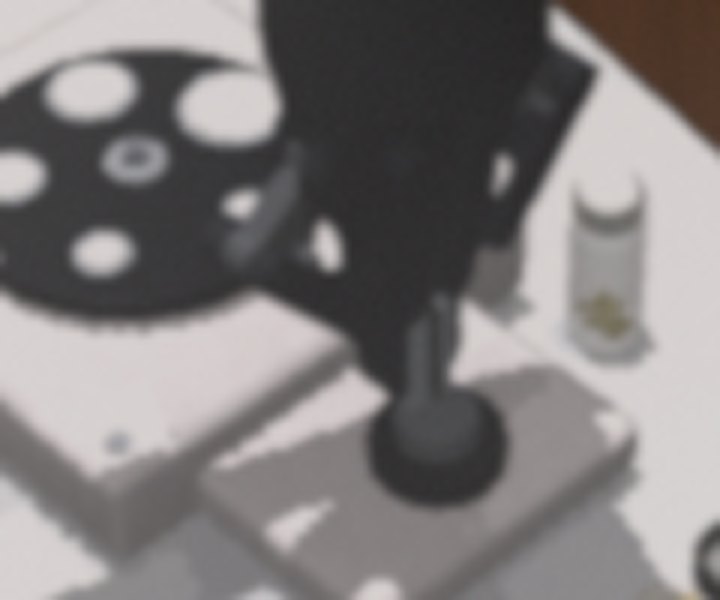

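The fingertips hang just over the button (button at crop (440,430)), slightly off towards the turret. I'll centre them and press down in small steps, watching the force.

```bash
python3 -m jog '{"delta_pos":[[0.0035,-0.0035,0],[0,0,-0.004],[0,0,-0.004],[0,0,0],[0,0,0]],"dr":[[0,0,0],[0,0,0],[0,0,0],[0,0,0],[0,0,0]],"grip":[0,0,0,0,0]}'
python3 -m jog '{"delta_pos":[[0,0,-0.003],[0,0,0]],"dr":[[0,0,0],[0,0,0]],"grip":[0,0]}'
python3 -m jog '{"delta_pos":[[0,0,-0.003],[0,0,0]],"dr":[[0,0,0],[0,0,0]],"grip":[0,0]}'
```

```text
clock: 10.05
position: [0.5312, -0.0183, 0.0281]
eef_rot: [0.704, -0.704, -0.062, 0.062]
ft_force: [0.1, -0.2, -0.0]
width: -0.005
clock: 10.3
position: [0.531, -0.0183, 0.0248]
eef_rot: [0.704, -0.704, -0.062, 0.062]
ft_force: [0.1, 0.5, 1.1]
width: 0.002
clock: 10.55
position: [0.5315, -0.0184, 0.0222]
eef_rot: [0.704, -0.704, -0.062, 0.062]
ft_force: [-0.5, -0.9, 2.0]
width: -0.002
```

```bash
for i in 1; do python3 -m jog '{"delta_pos":[[0,0,-0.002],[0,0,0]],"dr":[[0,0,0],[0,0,0]],"grip":[0,0]}'; done
python3 -m jog '{"delta_pos":[[0,0,-0.0015],[0,0,0]],"dr":[[0,0,0],[0,0,0]],"grip":[0,0]}'
```

```text
clock: 10.8
position: [0.5315, -0.0184, 0.0202]
eef_rot: [-0.704, 0.704, 0.062, -0.062]
ft_force: [-0.8, 1.0, 3.0]
width: 0.001
clock: 11.05
position: [0.5315, -0.0184, 0.0187]
eef_rot: [-0.704, 0.704, 0.062, -0.062]
ft_force: [-0.4, 0.1, 3.8]
width: 0.004
```

```bash
python3 -m jog '{"delta_pos":[[0,0,-0.001],[0,0,0]],"dr":[[0,0,0],[0,0,0]],"grip":[0,0]}'
python3 -m jog '{"delta_pos":[[0,0,-0.001],[0,0,0],[0,0,0]],"dr":[[0,0,0],[0,0,0],[0,0,0]],"grip":[0,0,0]}'
```

```text
clock: 11.3
position: [0.5315, -0.0184, 0.0184]
eef_rot: [-0.704, 0.704, 0.062, -0.062]
ft_force: [-2.7, 0.2, 9.1]
width: 0.001
clock: 11.68
position: [0.5316, -0.0184, 0.0183]
eef_rot: [-0.704, 0.704, 0.062, -0.062]
ft_force: [-4.7, 0.9, 13.2]
width: -0.003
```

The force jumped past 4 N and z stalled, so the button is bottomed. Releasing and backing away, then a final check.

```bash
python3 -m jog '{"delta_pos":[[0,0,0.01],[0,0,0.03],[0,0,0.05],[0,0,0.05],[-0.035,0.053,0]],"dr":[[0,0,0],[0,0,0],[0,0,0],[0,0,0],[0,0,0]],"grip":[0,0,0,0,0]}'
python3 -m jog '{"delta_pos":[[-0.035,0.053,0],[-0.035,0.053,0],[-0.035,0.053,0],[-0.035,0.053,0],[0,0,0]],"dr":[[0,0,0],[0,0,0],[0,0,0],[0,0,0],[0,0,0]],"grip":[0,0,0,0,0]}'
python3 - <<'E'
from h import *
snap('top','t9',(150,170,350,290),4)
d=np.load('pics/t9.npy');K,t,M=cam('top')
print('button z',np.median([(t+M@(np.linalg.solve(K,[u,v,1])*d[v,u]))[2] for u in range(296,301) for v in range(219,224)]))
a,b=[np.load(f'pics/{n}_im.npy')[170:290,150:350].astype(int) for n in('t7','t9')]
D=abs(a-b).max(2)>50; print('changed px',D.sum(), 'turret/console/vials part',D[:95].sum())
E
```

```text
clock: 12.3
position: [0.503, 0.0316, 0.1623]
eef_rot: [-0.703, 0.706, 0.065, -0.055]
ft_force: [-0.1, 1.1, 0.3]
width: 0.001
clock: 12.92
position: [0.356, 0.2452, 0.156]
eef_rot: [0.704, -0.704, -0.064, 0.065]
ft_force: [1.2, -0.2, -0.2]
width: -0.001
button z 0.045956417321073806
changed px 0 turret/console/vials part 0
```

View pics/t9.png

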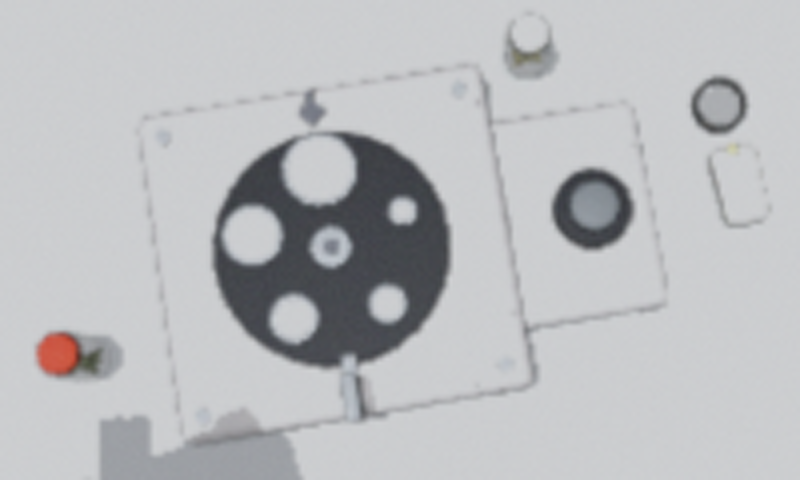

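The picture shows the window at (319,170) in line with the pointer at (313,107), the button up at z 0.046, and the vials and loupe in their original places.

```bash
python3 -c "
from bench import *
print(hand_in())"
```

```text
the job is handed in; nothing more can be done
None
```

I turned the turret about 62° anticlockwise by pushing the tab with the shut fingertips, until the largest window lined up with the pointer. I then pressed the lamp button right down and let it come back up, and handed the job in at about 13 s of the 51 s allowed.

- **Turret:** before the press, the largest window measured 10.0–10.3°. The housing measured 10.1–10.6° by its edges, screws and button, and 9.8° by the pointer. So it is in line to within about half a degree, which is as fine as I could measure. The turret did not move during the press.
- **Button:** the force climbed to 3.8 N, then jumped to 13 N as the fingers stalled, so the button was fully down. Afterwards its top was back at 46 mm, its height before the press.
- **Vials and loupe:** they are where they started. The top pictures before and after the press show no change.
- **Disagreement:** the cameras showed the shut fingertips about 23 mm higher than the reported tool position. Lowering the tool met no contact where the reported position said the tips were almost on the housing. I set the heights by camera and force instead.

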